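Switch the jar feeder to its other chute and let the jars run

ROBOT

A 7-joint arm with a two-finger parallel gripper is mounted at the origin on the work surface. World frame = base frame: x ahead of the robot, y to its left, z up, the work surface at z = 0. Lengths are in m, angles in rad, forces in N, time in s.
With the tool pointing down it reaches from about 0.425 to 0.925 m from the base axis. Payload 6.8 kg.
Tool frame: the origin (TCP) lies between the finger pads; the fingertips stand 17 mm ahead of it and the grasp point (between the pads) lies 2 mm behind it; z points along the fingers, y is the direction in which the jaws open and shut (so a half turn about z gives the same grasp; the last joint's range is limited). The gripper opens to 85 mm and grips with 20 to 120 N. Pads are 22 mm wide; open, the fingers measure 114 mm over their backs; the gripper's body (76 mm by 85 mm) begins 54 mm behind the grasp point. The pads swing forward as they close: fully open they stand 13 mm farther back than shut.
Start: joints at [-1.329, 0.477, 0.022, 1.555, -0.011, 1.109, -0.083], TCP at [0.231, 0.634, 0.248] pointing down, gripper open.
Joint ranges: [-2.96, 2.96], [-0.34, 2.1], [-1.41, 1.46], [0.24, 2.44], [-1.37, 4.51], [0.17, 1.92], [-2.96, 2.96]. Speed limits (rad/s): [2.39, 2.39, 3.14, 3.14, 3.14, 3.14, 3.14].

INTERFACE

Orientations are given as a unit quaternion [w, x, y, z].
In Python, from station import bot gives the robot as it stands. The module is installed in compiled form; this text tells all that it offers.
- The arm moves only by the tool carry_out, never from a script. Its argument "moves" is a list of rows, each a list of 3 entries, a list of its own where there are three numbers: the turn, a rotation vector about the tool's x, y, z in degrees, then the shift along the tool's x, y, z in cm, then the finger opening in cm, from 0 to 8.54. A call has 1 to 5 rows; each row is the pose to reach, as a shift and turn from the pose commanded when the call began, along the tool's axes at that moment; what a row does not reach only later rows make up. A row lasts 1/8 s, in which the tool goes at most 62.5 mm and 10.7 degrees, less where a joint would pass 70% of its speed; a pose out of reach is approached as far as the arm can. A call with a gripper value outside its range is refused whole. The fingers move at their own pace and stop on an object; "newtons" is the grip in N (left out, the last holds). Time passes only in rows, so rows that repeat a pose let the fingers close. It gives the time, the measured TCP pose, the force and the opening at its end, in the units of the state.
- bot.get_obs(): the state, without advancing time (a new reading comes with each control period).
- bot.read_camera(name): name is "side" or "top" or "wrist"; returns the picture (420x560x3 uint8, red, green, blue); there is no depth.
- bot.camera_info(name): a dict with "vertical_fov" (degrees; the focal length in pixels is half the picture's height over the tangent of half this angle, whatever the lens; pixels are square), "cx", "cy" (the principal point, pixels), "position" and "attitude" of the camera in the world. Camera axes: x right, y up, looking along -z (the intrinsics and any distortion apply to the point x, -y, -z); pixel columns grow to the right and rows downward; lengths in m; the calibration is good to about 2 mm. A picture is of the moment at which its call begins: read the wrist's pose just before it. camera_info takes no time and is no camera call; for the wrist camera it gives the pose at the moment of the call.
- bot.hand_in(): hands the job in, once; it reports no verdict.
Trained networks look in the newest picture that a camera, given by its name, has taken for a name from the list of things; names that differ only in an ending like _2 or _b are one class to them, and where a whole thing is asked for, a point or a joint stands for the part that bears it (a point fixed in the world has none). Each returns a list of dicts, best first, with "score" (0 to 1); they miss things now and then, are a little off and sometimes report something else, mostly with a low value. They report only what shows in the picture. A call takes as long as a camera call. They do not tell look-alikes from the thing itself.
- bot.silhouettes(label, camera): "region" (420x560 bool, what is visible of it) and "location" ([column, row] in pixels, amid what is visible of it).
The state is a dict: "t": time; "q": joint angles; "joint_vel": joint speeds; "joint_torque": joint torques, N m; "eef_pos": TCP position; "tool_rot": TCP orientation; "contact_force": force on the tool from outside, world axes, zero at the start; "torque": the same for the moment, N m; "gripper_width": opening from 0.0 (shut) to 1.0 (fully open).
Only numpy, scipy, OpenCV 4.12 (cv2) and the standard library are available. Lean on these libraries where they do the work, as an engineer would, in place of code of your own. Each camera call takes 0.05 s, during which the arm holds its last target. There are 200 camera calls.

TASK

The next three colour jars waiting in the feeder belong in the other lower chute, the one its seesaw gate is closing off now. Press down the raised end of the seesaw's rocker bar so that the gate rocks over its pivot and stays there, then press the feed-stop pad fully down and hold it until all three jars have rolled into that chute; let the pad spring back up. Work with the fingertips only: never touch or pick up the jars, and leave the other things on the table alone.

Things in the scene. Friction and masses are not known exactly. Their poses are not given: they have to be found in the camera images.
- feeder: Fixed gravity feeder for colour jars: sheet-metal lanes on a grey base plate 120 x 640 mm. Origin: centre of the plate's underside, on the table; z up, y along the chutes (+y left, -y right); -x is the near side, towards the robot. Only the rocker bar and the stop pad stand nearer the robot than x = -62 mm. Tallest: end wall of the feed lane, 261 mm; the waiting jars reach 241 mm.
- gate (a joint): Tilt of the seesaw gate on its pivot (rad), stops at -0.40 and +0.40. Negative: left end down, jars go down the left (+y) chute, the right is closed; positive: right end down, jars go right. Top-heavy: from either side of level it falls to the nearer stop and stays. May start on either stop. The rocker bar is part of it; about 2 N pressing its raised end down rocks it over.
- gate_pivot (a point): Gate's pivot axis (along x) between the clear guard panels: at y = 0, z = 108 mm in the feeder frame. The rocker bar is on the same shaft outside the near panel: 196 mm long, 36 mm wide, 12 mm thick, centre line at x = -98 mm, its top 40 mm above the pivot when level. A steel tumbler weight (36 x 26 mm) stands on its middle, to 76 mm above the pivot.
- gate_left_pad (a point): Centre of the top of the rubber press pad (34 x 36 mm) on the left end of the rocker bar: 78 mm left of the pivot and 40 mm above it when level. With the gate at +0.40 this end is raised: y = 56, z = 175 mm in the feeder frame; at -0.40 it is low: y = 87, z = 115 mm.
- gate_right_pad (a point): The same on the bar's right end, mirrored: raised (y = -56, z = 175 mm) with the gate at -0.40, low (y = -87, z = 115 mm) at +0.40.
- stop (a joint): Feed stop: how far its spring pad is pressed down (m), 0 at rest to 0.018 fully down; it springs back. At rest its blade stands 14 mm up through the feed-lane floor at y = 150 mm and holds the jars; beyond 0.014 they roll. 1.6 N starts it, 4.7 N holds it fully down. The three jars need about 3 s to run through.
- stop_pad (a point): Centre of the top of the feed stop's black rubber press pad (32 x 34 mm), which moves down with it. At rest at x = -78, y = 150, z = 167 mm in the feeder frame, beside the feed lane.
- feed_mouth (a point): Lower end of the feed lane floor, above the gate: y = 24, z = 158 mm in the feeder frame. The lane rises to the left at 10.5 degrees, to y = 295 mm.
- left_chute (a point): Foot of the left lower chute, on its floor at the end wall: y = 300, z = 31 mm in the feeder frame. The chute is 59 mm wide inside with 20 mm flanges and rises at 10.5 degrees to the gate (y = 74, z = 73 mm), under the feed lane.
- right_chute (a point): The same of the right lower chute, at y = -300 mm, open above.
- jar1: Waiting colour jar first at the stop in the feed lane: white plastic cylinder with a steel lid, 40 mm diameter, 56 mm long, lying with its axis along the feeder's x and rolling along y; about 70 g. Origin at its centre.
- jar2: Waiting colour jar second in the feed lane: white plastic cylinder with a steel lid, 40 mm diameter, 56 mm long, lying with its axis along the feeder's x and rolling along y; about 70 g. Origin at its centre.
- jar3: Waiting colour jar third in the feed lane: white plastic cylinder with a steel lid, 40 mm diameter, 56 mm long, lying with its axis along the feeder's x and rolling along y; about 70 g. Origin at its centre.
- spare_jar_a: Bystander: the same jar, 40 mm diameter and 56 mm tall, standing on the table in front of the right chute. Origin under its centre.
- spare_jar_b: Bystander: another such jar standing in front of the left chute.
- colour_bowl: Bystander: white ceramic bowl, 90 mm across, 35 mm high, behind the right chute.
- rubbing_pad: Bystander: round wooden printer's rubbing pad, 96 mm across, 30 mm high, behind the left chute.
- carved_block: Bystander: small carved wood block, 85 x 60 x 24 mm, in front of the right chute's end.
- paste_brush: Bystander: flat paste brush, about 140 mm long, lying in front of the feed stop, lengthwise along the feeder.
- glue_bottle: Bystander: white glue bottle, 56 mm across, 130 mm tall, behind the right chute's end.
Things that resemble listed ones, but are neither listed nor needed, are in the scene too. What is shaped like the jar3 but orange is not meant.

How it is judged:
By the outcome, as a careful person would: the job done as asked, in the order asked, and still so for the second after the job is handed in, with the robot touching nothing.
It also fails if it takes over 42 s, if anything falls off the work surface, if the arm or the gripper's body presses on something with over 40 N, if the wrist force passes 120 N, or if a joint passes its speed limit or range.

## Working session

There is one attempt and no reset: what is moved stays moved. The work goes in short steps, Python scripts to look and compute and a tool call to move; the robot and the scene stay as the last step left them, time stands still between calls to the robot, and variables do not carry over. Pictures are saved under pics/ and viewed, about 8 in all and at most 12, crops included, and the job is handed in when it is done.

Besides the shell and the picture viewer there is one more tool, called after ">>>" as name([rows], argument=value, ...), one row to a line, values as JSON. carry_out: Moves the arm, as the interface text tells. Its arguments: {"type":"object","properties":{"moves":{"type":"array"},"newtons":{"type":"number"}},"required":["moves"]}

```bash
mkdir -p pics
cat > h.py <<'E'
import numpy as np, cv2
from station import bot
def show(n): 
    im=bot.read_camera(n); return cv2.cvtColor(im,cv2.COLOR_RGB2BGR)
E
python3 - <<'E'
from h import *
o=bot.get_obs(); print(o)
for n in ("side","top","wrist"):
    print(n,bot.camera_info(n)); cv2.imwrite(f"pics/{n}0.png",show(n))
for l in ("gate_left_pad","gate_right_pad","stop_pad","feeder","jar1","paste_brush"):
    for c in ("top","side"):
        print(l,c,[(round(d["score"],2),np.round(d["location"]).tolist(),int(d["region"].sum())) for d in bot.silhouettes(l,c)][:5])
E
```

```text
{'t': 0.0, 'q': array([-1.32913922,  0.4778139 ,  0.02234007,  1.55645906, -0.01146952,
        1.109305  , -0.08308398]), 'joint_vel': array([-0.00068604, -0.00093079,  0.00184989, -0.00035963,  0.00090626,
       -0.00170908, -0.00171282]), 'joint_torque': array([-3.05883314e-04, -5.96456695e+01,  1.60769138e+00, -2.81191868e+01,
        1.24132921e-02,  9.56009579e-03, -2.83076240e-06]), 'eef_pos': array([0.23112821, 0.63359239, 0.24731324]), 'tool_rot': array([-7.91037137e-05,  1.73963437e-01,  9.84751675e-01, -9.25165517e-04]), 'contact_force': array([-0.28399213, -0.18847213, -0.71531135]), 'torque': array([ 0.00555971,  0.00716438, -0.02208144]), 'gripper_width': 0.998689966585801}
side {'vertical_fov': 48.62923631690815, 'cx': 286.6235678509206, 'cy': 205.9498366398277, 'position': array([0.4917634 , 0.91574172, 1.03335816]), 'attitude': array([-0.03557682, -0.02269182,  0.38843866,  0.92050789])}
top {'vertical_fov': 43.11044233328311, 'cx': 279.517948476911, 'cy': 211.50703830435015, 'position': array([0.49094778, 0.01826231, 1.29544903]), 'attitude': array([ 0.71647842,  0
[... 540 characters left out ...]
[363.0, 185.0], 1054), (0.54, [228.0, 199.0], 560), (0.25, [306.0, 258.0], 2330)]
stop_pad side [(0.48, [296.0, 233.0], 198)]
feeder top [(0.98, [312.0, 234.0], 13118), (0.4, [264.0, 154.0], 1258)]
feeder side [(0.83, [285.0, 237.0], 8418), (0.71, [258.0, 238.0], 297)]
jar1 top [(0.87, [226.0, 200.0], 508), (0.82, [190.0, 187.0], 566), (0.8, [190.0, 139.0], 387), (0.77, [138.0, 169.0], 376), (0.57, [210.0, 192.0], 517)]
jar1 side [(0.78, [224.0, 346.0], 455), (0.76, [260.0, 239.0], 350), (0.73, [263.0, 224.0], 259), (0.71, [269.0, 218.0], 265), (0.16, [229.0, 254.0], 568)]
paste_brush top [(0.85, [228.0, 275.0], 663)]
paste_brush side [(0.69, [334.0, 276.0], 483), (0.3, [262.0, 226.0], 249)]
```

Run:
```python
import cv2
a=cv2.imread("pics/top0.png");b=cv2.imread("pics/side0.png")
cv2.imwrite("pics/topv.png",cv2.resize(a[80:380,80:480],None,fx=2,fy=2,interpolation=3))
cv2.imwrite("pics/sidev.png",cv2.resize(b[100:400,130:530],None,fx=2,fy=2,interpolation=3))
```

```text
(no output)
```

View pics/topv.png

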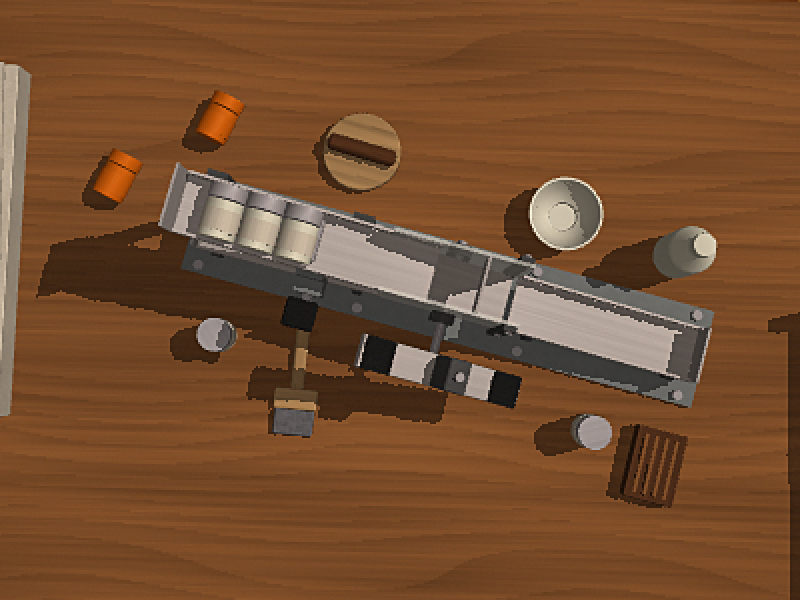

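View pics/sidev.png

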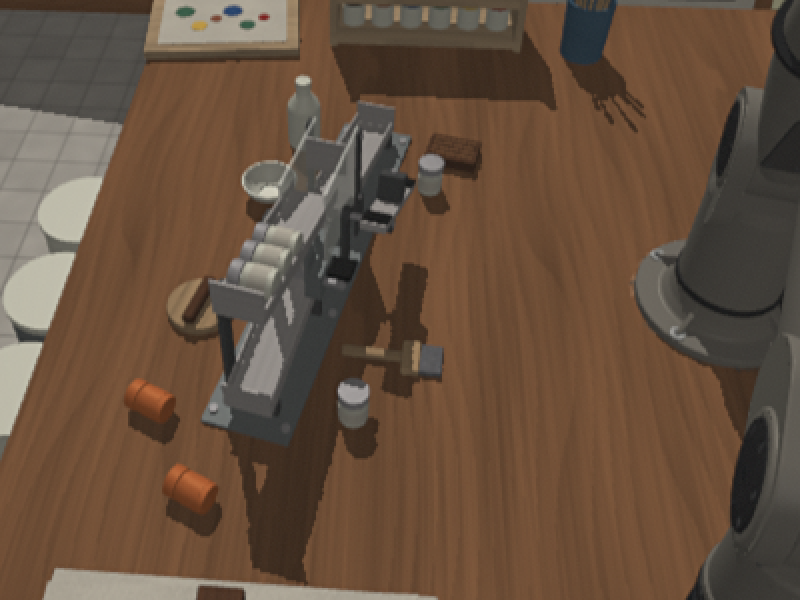

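The top view shows the rocker's left pad at about (268,257), its right pad at (332,275) and the weight at (309,268). The weight leans right and the left end is the far one from it, so the gate is at +0.40 and the left pad is raised. The left chute is therefore the target. The stop pad is at (229,237), the waiting jars at (191–230, 187–198), and the orange look-alikes on the table are left alone. Next I fit the feeder pose.

```bash
cat >> h.py <<'E'
from scipy.optimize import least_squares
from scipy.spatial.transform import Rotation as Ro
def q2R(q): return Ro.from_quat(np.r_[q[1:],q[0]])
def project(P,ci):
    p=q2R(ci["attitude"]).inv().apply(np.atleast_2d(P)-ci["position"])
    f=210/np.tan(np.radians(ci["vertical_fov"]/2))
    return np.c_[ci["cx"]+f*p[:,0]/-p[:,2], ci["cy"]-f*p[:,1]/-p[:,2]]
def F2W(p,P):
    P=np.atleast_2d(P).astype(float)/1000
    return Ro.from_euler("z",p[2]).apply(P)+[p[0],p[1],0]
E
python3 - <<'E'
from h import *
P=[[-98,56,175],[-98,-87,115],[-78,150,167],[-60,-320,6],[60,-320,6]]
uv=np.array([[377,355],[505,390],[298,314],[692,407],[714,311]])/2+80
cs={n:bot.camera_info(n) for n in("top","side")}
uvs=np.array([[342,268]])/2+[130,100]
r=lambda p:np.r_[(project(F2W(p,P),cs["top"])-uv).ravel(),(project(F2W(p,P[2:3]),cs["side"])-uvs).ravel()]
s=least_squares(r,[.55,0,-.27],loss="soft_l1"); p=s.x; print(p.round(4),r(p).round(1))
Q=dict(L=[-98,56,175],Llow=[-98,87,115],R=[-98,-87,115],Rup=[-98,-56,175],stop=[-78,150,167],end=[0,300,261],piv=[-98,0,108],cornNL=[-60,320,6],bo=[-60,320,0])
for k,v in Q.items(): print(k,F2W(p,v).round(4),*[project(F2W(p,v),cs[n]).round(1) for n in cs])
np.save("p.npy",p)
a=cv2.imread("pics/top0.png");b=cv2.imread("pics/side0.png");out=[]
for im,n,(x,y) in((a,"top",(305,255)),(b,"side",(315,215))):
    im=im.copy()
    im=cv2.resize(im[y-75:y+75,x-100:x+100],None,fx=4,fy=4,interpolation=cv2.INTER_CUBIC)
    for k,v in Q.items():
        u=(project(F2W(p,v),cs[n])[0]-[x-100,y-75])*4
        cv2.circle(im,tuple(int(t) for t in u),3,(0,0,255),-1)
        cv2.putText(im,k,tuple(int(t)+4 for t in u),0,.4,(0,255,255),1)
    cv2.imwrite(f"pics/{n}c.png",im)
E
```

```text
[ 0.5752 -0.0424 -0.235 ] [ 0.7  0.3 -0.3 -0.2 -0.   0.1 -1.   0.  -0.3 -0.1 -0.2 -1.7]
L [[0.4929 0.0349 0.175 ]] [[269.2 257.8]] [[318.5 206.8]]
Llow [[0.5001 0.065  0.115 ]] [[256.1 254.2]] [[314.7 230.5]]
R [[ 0.4596 -0.1042  0.115 ]] [[332.2 274.8]] [[330.8 189. ]]
Rup [[ 0.4669 -0.074   0.175 ]] [[320.8 271.8]] [[329.2 180.2]]
stop [[0.5343 0.1216 0.167 ]] [[229.  237.1]] [[300.8 232.3]]
end [[0.645  0.2494 0.261 ]] [[161.7 176.8]] [[247.4 243.4]]
piv [[ 0.4799 -0.0196  0.108 ]] [[294.  264.5]] [[323.  210.6]]
cornNL [[0.5913 0.2828 0.006 ]] [[169.6 214.4]] [[273.9 321.2]]
bo [[0.5913 0.2828 0.    ]] [[170.1 214.7]] [[274.  322.5]]
```

View pics/sidec.png

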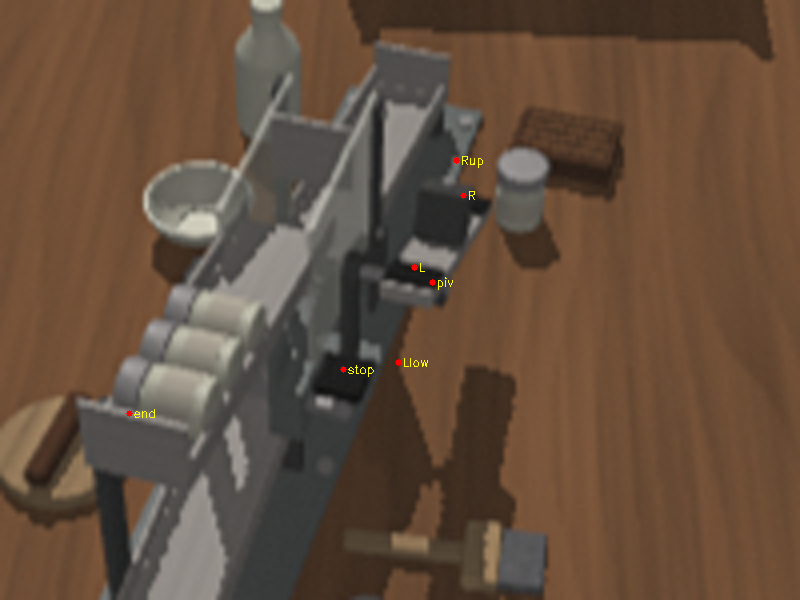

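View pics/topc.png

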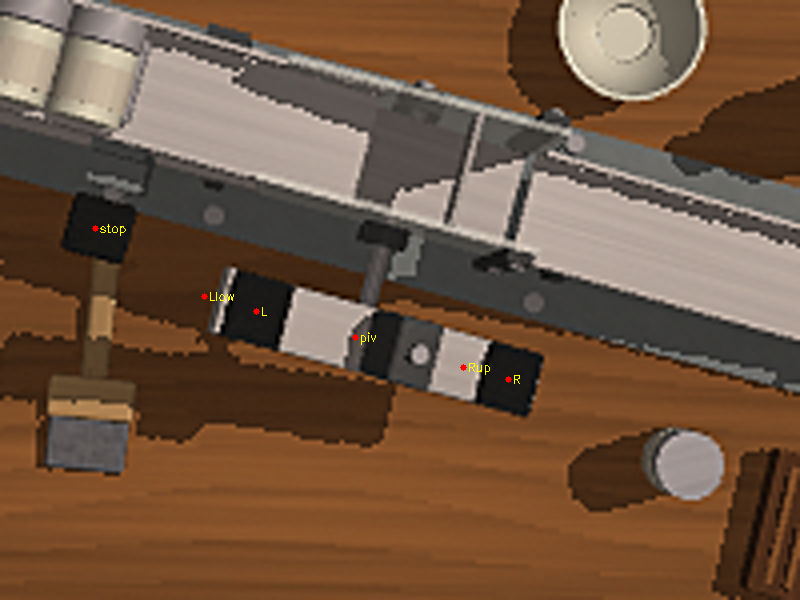

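Both projections match: the left rocker pad is raised and the stop pad is where expected. Candidates:
- Left rocker pad (269,258): raised, chosen.
- Right rocker pad (332,275): low.
- Stop pad (229,237).
- Brush end (226,292): not a pad.

I'll write a helper that turns a fingertip target in the feeder frame into move numbers.

```bash
cat >> h.py <<'E'
p0=np.load("p.npy")
def goal(tip,tilt=10):
    """fingertip target (feeder mm), tool leaning back to -x by tilt deg -> tool-frame turn (deg), shift (cm)"""
    o=bot.get_obs(); R0=q2R(o["tool_rot"])
    z=np.array([np.sin(np.radians(tilt)),0,-np.cos(np.radians(tilt))]); y=np.array([0,1,0]); x=np.cross(y,z)
    R=Ro.from_euler("z",p0[2])*Ro.from_matrix(np.c_[x,y,z])
    T=F2W(p0,tip)[0]-.017*R.as_matrix()[:,2]
    print("goal",tip,"turn",np.degrees((R0.inv()*R).as_rotvec()).round(2),"shift",(R0.inv().apply(T-o["eef_pos"])*100).round(2))
def where():
    o=bot.get_obs(); R=q2R(o["tool_rot"]); w=o["eef_pos"]+.017*R.as_matrix()[:,2]
    print("t",round(o["t"],2),"tip feeder mm",(Ro.from_euler("z",-p0[2]).apply(w-[p0[0],p0[1],0])*1000).round(1),"F",o["contact_force"].round(1),"w",round(o["gripper_width"],3),"q",o["q"].round(2))
E
python3 -c "
from h import *
where()
goal([-100,60,230])"
```

```text
t 0.75 tip feeder mm [-491.9  577.9  231.3] F [-0.1 -0.3  0.4] w 1.002 q [-1.33  0.48  0.02  1.56 -0.01  1.11 -0.08]
goal [-100, 60, 230] turn [-0.57 -9.99 -6.56] shift [-44.58 -46.99   0.15]
```

>>> carry_out([
  [[0,-2,-1],[-3.5,-3.7,0],0],
  [[0,-4,-2.6],[-7.6,-8,0],0],
  [[0,-6,-4],[-11.7,-12.3,0],0],
  [[0,-8,-5.3],[-15.8,-16.6,0],0],
  [[-0.6,-10,-6.6],[-19.9,-20.9,0],0],
], newtons=20)

```text
t: 1.38
eef_pos: [0.3474, 0.368, 0.2486]
tool_rot: [0.087, 0.116, 0.989, -0.01]
contact_force: [1.2, -0.2, 0.3]
gripper_width: 0.001
```

```bash
python3 -c "
from h import *
where()
goal([-100,60,230])"
```

```text
t 1.38 tip feeder mm [-314.1  346.2  231.9] F [ 1.2 -0.2  0.3] w 0.001 q [-1.14  0.16  0.11  2.02  0.19  0.92  0.19]
goal [-100, 60, 230] turn [0.08 0.09 0.07] shift [-21.01 -28.65   3.89]
```

>>> carry_out([
  [[0,0,0],[-3.4,-4.6,0.6],0],
  [[0,0,0],[-6.8,-9.3,1.3],0],
  [[0,0,0],[-10.2,-13.9,1.9],0],
  [[0,0,0],[-13.6,-18.6,2.5],0],
  [[0,0,0],[-17,-23.2,3.1],0],
])

```text
t: 2.0
eef_pos: [0.4615, 0.1021, 0.2477]
tool_rot: [0.087, 0.116, 0.989, -0.009]
contact_force: [0.4, 0.1, -0.3]
gripper_width: -0.002
```

```bash
python3 -c "
from h import *
where()
goal([-100,60,230])
goal([-100,60,195])"
```

```text
t 2.0 tip feeder mm [-141.3  114.1  231. ] F [ 0.4  0.1 -0.3] w -0.002 q [-0.77  0.05  0.37  2.15  0.12  0.81  0.86]
goal [-100, 60, 230] turn [0.1  0.06 0.03] shift [-4.05 -5.41  0.81]
goal [-100, 60, 195] turn [0.1  0.06 0.03] shift [-3.43 -5.41  4.26]
```

>>> carry_out([
  [[0,0,0],[-2,-2.7,1],0],
  [[0,0,0],[-4,-5.4,1.5],0],
  [[0,0,0],[-3.6,-5.4,3.5],0],
  [[0,0,0],[-3.5,-5.4,4.2],0],
  [[0,0,0],[-3.5,-5.4,4.2],0],
])

```text
t: 2.62
eef_pos: [0.4887, 0.042, 0.2117]
tool_rot: [0.086, 0.116, 0.989, -0.01]
contact_force: [-0.3, -0.2, 0.0]
gripper_width: 0.004
```

Run:
```python
from h import *
where()
goal([-100,60,175]);goal([-100,70,162]);goal([-100,78,148]);goal([-100,82,134])
cv2.imwrite("pics/w1.png",show("wrist"))
```

```text
t 2.62 tip feeder mm [-100.9   61.9  195. ] F [-0.3 -0.2  0. ] w 0.004 q [-0.66  0.14  0.43  2.16  0.03  0.7   1.08]
goal [-100, 60, 175] turn [ 0.01 -0.03  0.09] shift [ 0.26 -0.19  1.98]
goal [-100, 70, 162] turn [ 0.01 -0.03  0.09] shift [0.49 0.81 3.26]
goal [-100, 78, 148] turn [ 0.01 -0.03  0.09] shift [0.73 1.61 4.64]
goal [-100, 82, 134] turn [ 0.01 -0.03  0.09] shift [0.97 2.01 6.02]
```

View pics/w1.png

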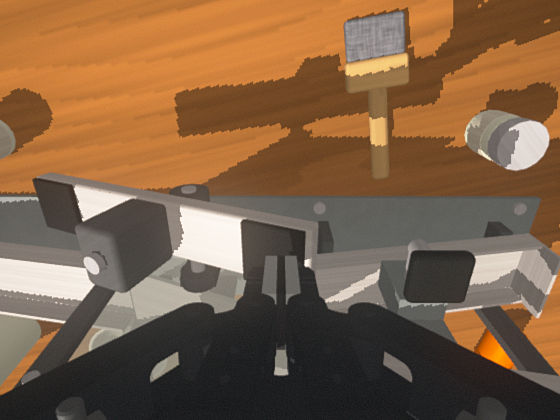

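The wrist view shows the closed fingertips (282,262) right over the left rocker pad (272,245), which is raised. The stop pad is clear at (440,275). I'll press it down, following the pad's arc.

>>> carry_out([
  [[0,0,0],[0.2,0,1.3],0],
  [[0,0,0],[0.3,0,2.1],0],
  [[0,0,0],[0.4,0.4,2.7],0],
  [[0,0,0],[0.5,0.8,3.3],0],
  [[0,0,0],[0.6,1.2,4],0],
])

```text
t: 3.3
eef_pos: [0.4928, 0.0535, 0.1711]
tool_rot: [0.087, 0.116, 0.989, -0.01]
contact_force: [-1.2, -0.2, -0.3]
gripper_width: -0.003
```

Run:
```python
from h import *
where()
goal([-100,80,148]);goal([-100,82,132])
```

```text
t 3.3 tip feeder mm [-99.5  74.1 154.3] F [-1.2 -0.2 -0.3] w -0.003 q [-0.65  0.22  0.42  2.19 -0.01  0.6   1.09]
goal [-100, 80, 148] turn [0.03 0.01 0.05] shift [0.16 0.59 0.61]
goal [-100, 82, 132] turn [0.03 0.01 0.05] shift [0.44 0.79 2.19]
```

>>> carry_out([
  [[0,0,0],[0.1,0.3,0.5],0],
  [[0,0,0],[0.2,0.5,1],0],
  [[0,0,0],[0.3,0.6,1.5],0],
  [[0,0,0],[0.4,0.7,2],0],
  [[0,0,0],[0.4,0.7,2],0],
])

```text
t: 3.92
eef_pos: [0.4937, 0.0599, 0.1507]
tool_rot: [0.086, 0.116, 0.989, -0.01]
contact_force: [0.4, -0.3, 0.4]
gripper_width: 0.0
```

Run:
```python
from h import *
where()
a=show("top"); cv2.imwrite("pics/t2.png",a)
b=show("side"); v=np.hstack([a[200:320,220:380],b[140:260,250:410]]); 
cv2.imwrite("pics/v2.png",cv2.resize(v,None,fx=2.5,fy=2.5,interpolation=2))
goal([-100,80,215]);goal([-100,82,200]);goal([-86,150,200])
```

```text
t 3.92 tip feeder mm [-100.2   80.5  134. ] F [ 0.4 -0.3  0.4] w 0.0 q [-0.65  0.26  0.4   2.2  -0.03  0.55  1.1 ]
goal [-100, 80, 215] turn [0.02 0.01 0.02] shift [-1.39 -0.05 -7.94]
goal [-100, 82, 200] turn [0.02 0.01 0.02] shift [-1.12  0.15 -6.46]
goal [-86, 150, 200] turn [0.02 0.01 0.02] shift [-2.51  6.95 -6.22]
```

View pics/v2.png

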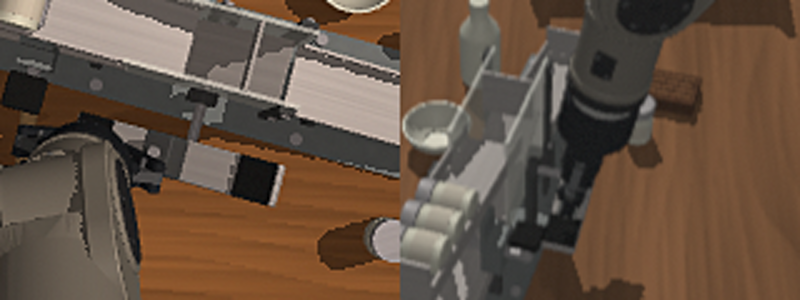

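The gate has rocked over: the right end is now raised with its end face showing, and the weight leans left. I'll lift off and go above the stop pad.

>>> carry_out([
  [[0,0,0],[-0.6,0.1,-3.5],0],
  [[0,0,0],[-1.1,0.2,-6.5],0],
  [[0,0,0],[-1.8,3.7,-6.4],0],
  [[0,0,0],[-2.5,7,-6.2],0],
  [[0,0,0],[-2.5,7,-6.2],0],
])

```text
t: 4.65
eef_pos: [0.5245, 0.1276, 0.2169]
tool_rot: [0.087, 0.115, 0.99, -0.009]
contact_force: [-0.7, -0.0, 0.0]
gripper_width: -0.001
```

Run:
```python
from h import *
where()
goal([-84,150,172]);goal([-84,150,147])
w=show("wrist"); a=show("top")
v=np.hstack([cv2.resize(w,(480,360)),cv2.resize(a[200:320,260:360],(300,360))]); cv2.imwrite("pics/v3.png",v)
```

```text
t 4.65 tip feeder mm [-85.9 153.6 200.2] F [-0.7 -0.   0. ] w -0.001 q [-0.76  0.22  0.4   2.04  0.02  0.75  0.95]
goal [-84, 150, 172] turn [0.13 0.07 0.24] shift [ 0.3  -0.36  2.8 ]
goal [-84, 150, 147] turn [0.13 0.07 0.24] shift [ 0.74 -0.36  5.27]
```

View pics/v3.png

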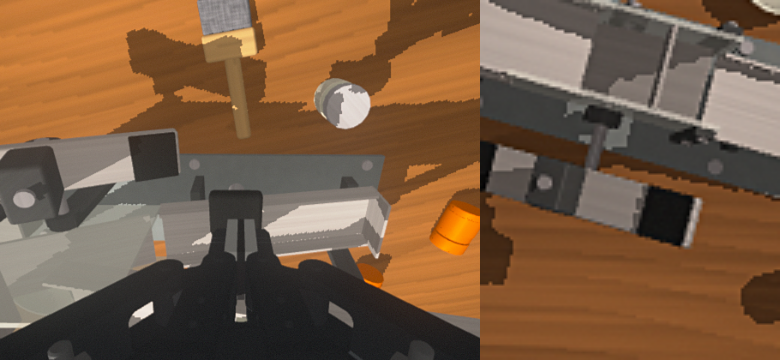

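The gate stays on its left stop, and the fingertips are over the stop pad (235,200). I'll press it.

>>> carry_out([
  [[0,0,0],[0.3,-0.3,2],0],
  [[0,0,0],[0.4,-0.4,2.9],0],
  [[0,0,0],[0.5,-0.4,3.7],0],
  [[0,0,0],[0.6,-0.4,4.5],0],
  [[0,0,0],[0.7,-0.4,5.1],0],
])

```text
t: 5.38
eef_pos: [0.5247, 0.1201, 0.1656]
tool_rot: [0.086, 0.117, 0.989, -0.01]
contact_force: [-19.2, -5.4, 44.9]
gripper_width: -0.0
```

Run:
```python
from h import *
where(); goal([-84,150,149]);goal([-84,150,147])
```

```text
t 5.38 tip feeder mm [-84.  146.2 148.8] F [-19.2  -5.4  44.9] w -0.0 q [-0.73  0.3   0.39  2.09 -0.02  0.62  0.99]
goal [-84, 150, 149] turn [ 0.01 -0.01  0.  ] shift [-0.    0.38 -0.02]
goal [-84, 150, 147] turn [ 0.01 -0.01  0.  ] shift [0.03 0.38 0.18]
```

It is bottomed out at 45 N, so I'll ease off slightly and keep holding.

>>> carry_out([
  [[0,0,0],[0,0,-0.07],0],
  [[0,0,0],[0,0,-0.07],0],
  [[0,0,0],[0,0,-0.07],0],
  [[0,0,0],[0,0,-0.07],0],
  [[0,0,0],[0,0,-0.07],0],
])

```text
t: 6.0
eef_pos: [0.5244, 0.12, 0.1667]
tool_rot: [0.086, 0.117, 0.989, -0.01]
contact_force: [-8.6, -2.5, 15.9]
gripper_width: -0.005
```

```bash
python3 -c "
from h import *
where()"
```

```text
t 6.0 tip feeder mm [-84.2 146.1 150. ] F [-8.6 -2.5 15.9] w -0.005 q [-0.73  0.3   0.39  2.09 -0.02  0.63  0.99]
```

16 N is still well above 4.7 N, so the pad is fully down. I'll hold.

>>> carry_out([
  [[0,0,0],[0,0,0],0],
  [[0,0,0],[0,0,0],0],
  [[0,0,0],[0,0,0],0],
  [[0,0,0],[0,0,0],0],
  [[0,0,0],[0,0,0],0],
])

```text
t: 6.62
eef_pos: [0.5244, 0.12, 0.1667]
tool_rot: [0.086, 0.117, 0.989, -0.01]
contact_force: [-8.2, -3.3, 16.0]
gripper_width: 0.003
```

>>> carry_out([
  [[0,0,0],[0,0,0],0],
  [[0,0,0],[0,0,0],0],
  [[0,0,0],[0,0,0],0],
  [[0,0,0],[0,0,0],0],
  [[0,0,0],[0,0,0],0],
])

```text
t: 7.25
eef_pos: [0.5244, 0.12, 0.1667]
tool_rot: [0.086, 0.117, 0.989, -0.01]
contact_force: [-8.3, -3.2, 17.0]
gripper_width: -0.004
```

>>> carry_out([
  [[0,0,0],[0,0,0],0],
  [[0,0,0],[0,0,0],0],
  [[0,0,0],[0,0,0],0],
  [[0,0,0],[0,0,0],0],
  [[0,0,0],[0,0,0],0],
])

```text
t: 7.88
eef_pos: [0.5244, 0.12, 0.1667]
tool_rot: [0.086, 0.117, 0.989, -0.01]
contact_force: [-8.9, -4.0, 15.7]
gripper_width: -0.004
```

>>> carry_out([
  [[0,0,0],[0,0,0],0],
  [[0,0,0],[0,0,0],0],
  [[0,0,0],[0,0,0],0],
  [[0,0,0],[0,0,0],0],
  [[0,0,0],[0,0,0],0],
])

```text
t: 8.5
eef_pos: [0.5244, 0.12, 0.1667]
tool_rot: [0.086, 0.117, 0.989, -0.01]
contact_force: [-8.1, -3.4, 16.3]
gripper_width: -0.001
```

>>> carry_out([
  [[0,0,0],[0,0,0],0],
  [[0,0,0],[0,0,0],0],
  [[0,0,0],[0,0,0],0],
  [[0,0,0],[0,0,0],0],
  [[0,0,0],[0,0,0],0],
])

```text
t: 9.12
eef_pos: [0.5244, 0.12, 0.1667]
tool_rot: [0.086, 0.117, 0.989, -0.01]
contact_force: [-9.1, -2.8, 17.4]
gripper_width: -0.0
```

>>> carry_out([
  [[0,0,0],[0,0,0],0],
  [[0,0,0],[0,0,0],0],
  [[0,0,0],[0,0,0],0],
  [[0,0,0],[0,0,0],0],
  [[0,0,0],[0,0,0],0],
])

```text
t: 9.75
eef_pos: [0.5244, 0.12, 0.1667]
tool_rot: [0.086, 0.117, 0.989, -0.01]
contact_force: [-8.8, -3.5, 16.3]
gripper_width: -0.0
```

Run:
```python
from h import *
where()
a=show("top");b=show("side")
cv2.imwrite("pics/v4.png",np.hstack([cv2.resize(a[140:320,140:340],(400,360)),cv2.resize(b[180:360,200:400],(400,360))]))
for c in("top","side"): print([(round(d["score"],2),np.round(d["location"]).tolist(),int(d["region"].sum())) for d in bot.silhouettes("jar1",c)])
p=p0
for y in (279,238,197):print(project(F2W(p,[0,y,31+(300-y)*.185+22]),bot.camera_info("side")).round())
```

```text
t 9.75 tip feeder mm [-84.3 146.1 150. ] F [-8.8 -3.5 16.3] w -0.0 q [-0.73  0.3   0.39  2.09 -0.02  0.63  0.99]
[(0.75, [191.0, 138.0], 375), (0.6, [138.0, 166.0], 392), (0.39, [236.0, 232.0], 68)]
[(0.92, [206.0, 301.0], 340), (0.62, [256.0, 289.0], 236), (0.58, [228.0, 344.0], 442), (0.55, [271.0, 264.0], 296), (0.35, [227.0, 254.0], 567)]
[[256. 291.]]
[[262. 276.]]
[[267. 263.]]
```

View pics/v4.png

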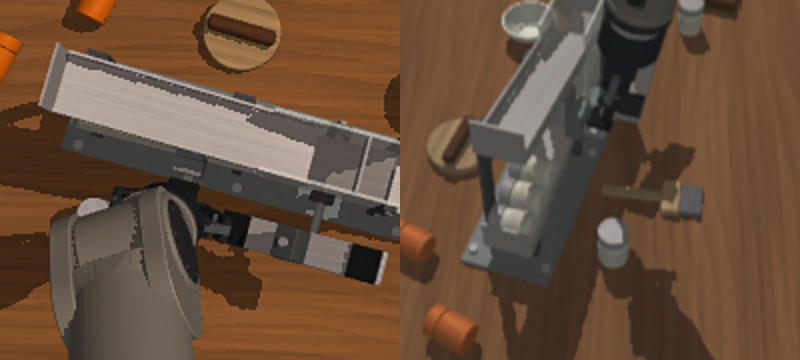

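The feed lane is empty and all three jars rest in the left chute, at the predicted pixels. I'll release the pad and retreat towards the robot.

>>> carry_out([
  [[0,0,0],[0,0,-1],0],
  [[0,0,0],[0,0,-2.5],0],
  [[0,0,0],[0,0,-5],0],
  [[0,0,0],[0,0,-8],0],
  [[0,0,0],[0,2,-11],0],
])

```text
t: 10.58
eef_pos: [0.5101, 0.1435, 0.2754]
tool_rot: [0.087, 0.118, 0.989, -0.01]
contact_force: [0.7, 0.5, -0.1]
gripper_width: -0.001
```

>>> carry_out([
  [[0,0,0],[1.5,3,0],0],
  [[0,0,0],[4,7,0],0],
  [[0,0,0],[7,11,0],0],
  [[0,0,0],[9,14,0],0],
  [[0,0,0],[9,14,0],0],
])

```text
t: 11.2
eef_pos: [0.4549, 0.3049, 0.2585]
tool_rot: [0.086, 0.113, 0.99, -0.009]
contact_force: [-0.1, -0.2, 0.8]
gripper_width: 0.0
```

Run:
```python
from h import *
where()
a=show("top");b=show("side")
cv2.imwrite("pics/v5.png",np.hstack([cv2.resize(a[100:310,130:440],(460,312)),cv2.resize(b[160:360,180:400],(340,312))]))
```

```text
t 11.2 tip feeder mm [-194.9  309.8  241.7] F [-0.1 -0.2  0.8] w 0.0 q [-1.05  0.2   0.3   1.95  0.11  0.9   0.52]
```

View pics/v5.png

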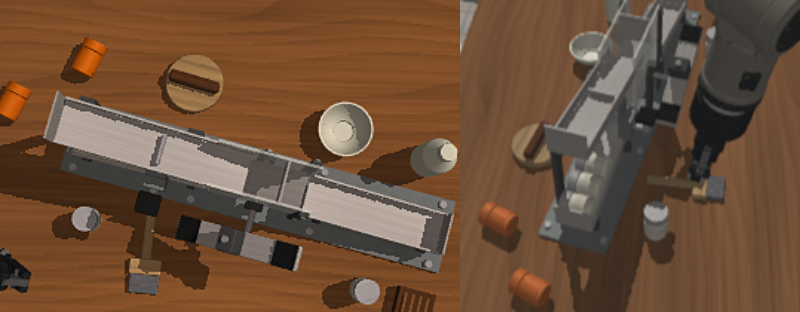

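The stop blade is back up, showing as a line across the feed lane at (160,150). The gate is still left-end down, the jars are in the left chute, nothing else has moved, and the robot is clear.

```bash
python3 -c "
from h import *
print(bot.hand_in())"
```

```text
the job is handed in; nothing more can be done
None
```

All three jars are in the left chute, and I handed the job in after about 11 s of robot time. The gate started at +0.40, sending jars right, so the left chute was the closed one.

- **Gate:** I pressed the raised left end of the rocker bar with the closed fingertips. The gate rocked over its pivot and stayed there.
- **Feed stop:** I pressed the pad fully down and held it for about 4.4 s. The force at the fingertips briefly read about 49 N (45 N of it straight down) when the pad bottomed out. I eased off at once to about 16 N straight down. That peak was above the 40 N figure set for the arm and gripper body, but only the fingertips were touching.
- **Last checks:** The final pictures show the feed lane empty and the three jars in the left chute. The gate is still left end down, the stop is back up, and the other things have not visibly moved. The arm is clear with its force reading near zero. No check failed or disagreed.

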